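# Show the valve ball in its dish to the inspection camera

## Task

Take the white dish by its raised grip bar, lift it off the rubber mat and turn it level through about a quarter turn, so that the gap in its rim squarely faces the lens of the inspection camera with the orange valve ball at lens height, straight in front of the lens and about 11 cm from it. All the while keep the dish level and the loose ball in the blue middle, do not touch the ball, and leave the camera and the other things alone. Finish while still holding the dish there, level and steady: do not set it down or let go.

Things in the scene. Friction and masses are not known exactly. Their poses are not given: they have to be found in the camera images.
- dish: Round white plastic dish, 140 mm wide, 27 mm high, about 130 g, level on the mat. Origin: centre of its flat underside, z up. Floor: 9 degree cone round a flat 20 mm middle 5 mm above the underside; the middle 50 mm is blue. +x points to the 60 mm gap in its rim, -x to the grip. To face the lens it must turn about a quarter turn anticlockwise seen from above.
- dish_grip (a point): Centre of the dish's white grip bar: level, 72 mm long (dish's y), 14 mm thick (dish's x), 20 mm high, on two end posts with 52 mm free between. It lies 78 mm from the dish's centre, opposite the gap, 70 mm above the underside. Axes as the dish. Pinch it from above, fingers closing along the dish's x.
- dish_middle (a point): Point on the dish's axis 20 mm above its underside, where the centre of the ball is when it lies in the middle.
- dish_notch (a point): Middle of the gap in the dish's rim, 68 mm from the dish's axis along its +x, 20 mm above the underside.
- ball_center (a point): Centre of the loose orange plastic valve ball, 30 mm across, about 18 g, lying in the middle of the dish. It rolls freely: its axes mean nothing.
- mat: Flat square black rubber mat, 190 x 190 x 6 mm, fixed to the table, on which the dish starts; origin at the centre of its underside.
- viewer: Fixed stand of the inspection camera: grey foot plate 120 x 100 x 14 mm with a steel post reaching 210 mm, 45 mm behind the origin (+x). Origin on the table; its -x is the way the camera looks, level.
- lens (a point): Centre of the lens glass, front of a level black barrel with a white ring 52 mm wide, 57 mm ahead (-x) of the stand's origin, 120 to 170 mm above the table (differs each run, clamped). It looks along its -x; y level, z up. At the end the ball's centre should be at x = -110 mm, y = 0, z = 0 in these axes, the dish's +x along the lens's +x.
- amber_bottle: Bystander: amber bottle, 48 mm across, 100 mm high; origin at its underside.
- white_bottle: Bystander: white bottle with red cap, 44 mm across, 95 mm high; origin at its underside.
- media_jar: Bystander: clear jar with white lid, 64 mm across, 55 mm high; origin at its underside.
- union_ring: Bystander: grey plastic pipe ring lying flat, 60 mm across, 24 mm high; origin at its underside.
- dosing_cup: Bystander: small white open cup, 52 mm across, 40 mm high; origin at its underside.
- scrub_brush: Bystander: blue brush lying flat, 160 mm long, less than 30 mm high.
- strainer: Bystander: white round strainer, 124 mm across, 35 mm high, with a loop handle to 169 mm from its centre; origin at the centre of its underside.

How it is judged:
By the outcome, as a careful person would: the job done as asked, in the order asked, and still so for the second after the job is handed in, while the arm keeps its last pose, push and grip.
It also fails if it takes over 54 s, if anything falls off the work surface, if the arm or the gripper's body presses on something with over 40 N, if the wrist force passes 120 N, or if a joint passes its speed limit or range.

## Robot

A 7-joint arm with a two-finger parallel gripper is mounted at the origin on the work surface. World frame = base frame: x ahead of the robot, y to its left, z up, the work surface at z = 0. Lengths are in m, angles in rad, forces in N, time in s.
With the tool pointing down it reaches from about 0.4 to 0.875 m from the base axis. Payload 6.5 kg.
Tool frame: the origin (TCP) lies between the finger pads; the fingertips stand ahead of it and the grasp point (between the pads) lies 5 mm behind it (env.tip_reach is the x of the fingertips in the tool frame, in m); x points along the fingers, y is the direction in which the jaws open and shut, and the axes are right-handed (so a half turn about x gives the same grasp; the last joint's range is limited). The gripper opens to 85 mm and grips with 20 to 120 N. Pads are 22 mm wide; open, the fingers measure 114 mm over their backs; the gripper's body (76 mm by 85 mm) begins 54 mm behind the grasp point. The pads swing forward as they close: fully open they stand 13 mm farther back than shut.
Start: joints at [-1.395, 0.536, -0.004, 1.538, 0.003, 1.067, -0.071], TCP at [0.156, 0.631, 0.245] pointing down, gripper open.
Joint ranges: [-2.7, 2.7], [-0.37, 2.16], [-1.27, 1.26], [0.24, 2.4], [-1.31, 4.45], [0.19, 1.91], [-2.76, 2.76]. Speed limits (rad/s): [2.39, 2.39, 3.14, 3.14, 3.14, 3.14, 3.14].

## Interface

Orientations are given as a unit quaternion [w, x, y, z].
In Python, from rig import env, viewer gives the robot as it stands.
- The arm moves only by the tool carry_out, never from a script. Its argument "steps" is text: rows parted by semicolons, each of 7 numbers parted by spaces: the gripper's target within -1 to 1 (shut at 1, half-way at 0, fully open at -1), then the shift along the tool's x, y, z as a fraction of full scale, then the turn, a rotation vector about the tool's x, y, z as a fraction of full scale. A call has 1 to 8 rows; each row shifts and turns the commanded pose from where the row before left it, along the tool's axes as they then stand; what a row does not reach is not made up. Full scale, the value 1, is 40 mm for a shift and 8 degrees for a turn. A row lasts 1/8 s, in which the tool goes at most 62.5 mm and 10.7 degrees, less where a joint would pass 70% of its speed; a pose out of reach is approached as far as the arm can. A call with a number of a shift or a turn outside -1 to 1 is refused whole. A call with a gripper value outside its range is refused whole. The fingers move at their own pace and stop on an object; the grip force is fixed at half the most. Time passes only in rows, so rows that do not move let the fingers close. It gives the time, the measured TCP pose, the force and the opening at its end, in the units of the state.
- env.read_state(): the state, without advancing time (a new reading comes with each control period).
- viewer.get_image(name): name is "scene" or "top" or "wrist"; returns a dict with "img" (384x512x3 uint8, red, green, blue), "z_map" (384x512 float32, m along the optical axis (not along the pixel's ray), 0 where there is no reading), "K" (3x3 intrinsics, pixels), "R" (3x3) and "t" (3): a world point X has camera coordinates R X + t. Camera axes: x right, y down, z forward; pixel columns grow to the right and rows downward; lengths in m; the calibration is good to about 2 mm. A picture is of the moment at which its call begins.
- env.job_done(): hands the job in, once; it reports no verdict.
The state is a dict: "clock": time; "joint_pos": joint angles; "joint_velocities": joint speeds; "joint_torque": joint torques, N m; "ee_pos": TCP position; "ee_rot": TCP orientation; "wrist_force": force on the tool from outside, world axes, zero at the start; "torque": the same for the moment, N m; "finger_gap": finger opening in m.
Only numpy, scipy, OpenCV 4.12 (cv2) and the standard library are available. Lean on these libraries where they do the work, as an engineer would, in place of code of your own. Each camera call takes 0.05 s, during which the arm holds its last target.

## Working session

There is one attempt and no reset: what is moved stays moved. The work goes in short steps, Python scripts to look and compute and a tool call to move; the robot and the scene stay as the last step left them, time stands still between calls to the robot, and variables do not carry over. Pictures are saved under pics/ and viewed, and the job is handed in when it is done.

Besides the shell and the picture viewer there is one more tool, called as name(argument=value, ...) on one line, values as JSON. carry_out: Moves the arm, as the interface text tells. Shift numbers are shares of 40 mm and turn numbers shares of 8 degrees, none past 1 either way. Its arguments: {"type":"object","properties":{"steps":{"type":"string"}},"required":["steps"]}

```bash
ls; mkdir -p pics
python3 - <<'E'
from rig import env, viewer
import cv2, numpy as np, pickle
s=env.read_state();print({k:np.round(v,3) for k,v in s.items()}, env.tip_reach)
for n in("scene","top","wrist"):
    d=viewer.get_image(n);pickle.dump(d,open(f"pics/{n}0.pkl","wb"));cv2.imwrite(f"pics/{n}0.png",d["img"][...,::-1])
    print(n,d["K"].round(1).tolist(),(-d["R"].T@d["t"]).round(3),d["R"].round(3).tolist())
E
```

```text
pics
{'clock': np.float64(0.0), 'joint_pos': array([-1.395,  0.537, -0.004,  1.539,  0.003,  1.067, -0.071]), 'joint_velocities': array([-0.   ,  0.001,  0.002,  0.001, -0.001, -0.001,  0.001]), 'joint_torque': array([ 0.0000e+00, -5.8342e+01,  1.0490e+00, -2.5910e+01,  1.2000e-02,
        1.0000e-02,  0.0000e+00]), 'ee_pos': array([0.155, 0.63 , 0.244]), 'ee_rot': array([ 0.702,  0.085,  0.702, -0.086]), 'wrist_force': array([-0.138, -0.285,  0.12 ]), 'torque': array([-0.002,  0.012,  0.065]), 'finger_gap': np.float64(0.086)} 0.014
scene [[473.7, 0.0, 261.0], [0.0, 473.7, 189.8], [0.0, 0.0, 1.0]] [ 1.192 -0.781  1.015] [[0.746, 0.665, 0.023], [0.464, -0.495, -0.734], [-0.477, 0.559, -0.678]]
top [[406.1, 0.0, 256.0], [0.0, 406.1, 187.7], [0.0, 0.0, 1.0]] [ 0.505 -0.022  1.136] [[0.006, -1.0, 0.0], [-0.998, -0.006, -0.065], [0.065, 0.0, -0.998]]
wrist [[285.6, 0.0, 260.8], [0.0, 285.6, 192.4], [0.0, 0.0, 1.0]] [0.087 0.647 0.372] [[0.239, 0.971, -0.001], [0.933, -0.23, 0.278], [0.269, -0.068, -0.961]]
```

View pics/scene0.png

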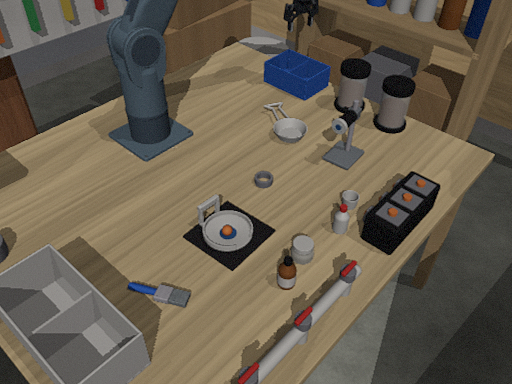

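View pics/top0.png

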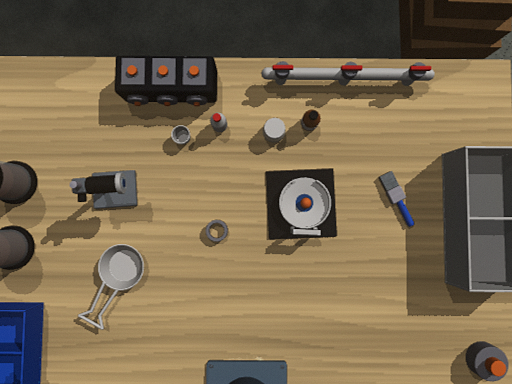

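View pics/wrist0.png

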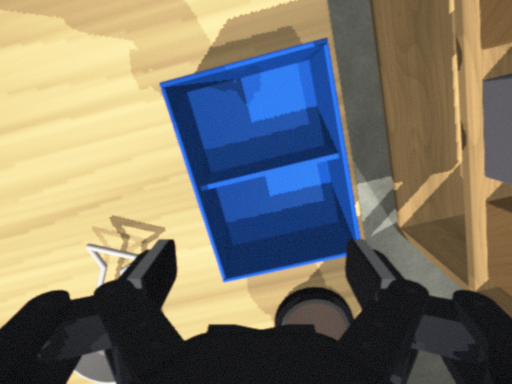

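The scene view shows the dish on the mat at about (228,232) and the inspection camera at about (345,135). In the top view the dish is at (304,204) with its grip bar at (306,232), and the barrel's lens end is at about (123,184), looking to image right (world -y). Next I'll measure these.

```bash
cat > h.py <<'E'
import cv2, numpy as np, pickle
def cloud(d):
    K,R,t=d["K"],d["R"],d["t"];z=d["z_map"];v,u=np.mgrid[:z.shape[0],:z.shape[1]]
    c=np.stack([(u-K[0,2])/K[0,0]*z,(v-K[1,2])/K[1,1]*z,z],-1)
    P=(c-t)@R; P[z<=0]=np.nan; return P
def ray(d,u,v,h):
    K,R,t=d["K"],d["R"],d["t"];o=-R.T@t
    r=R.T@np.array([(u-K[0,2])/K[0,0],(v-K[1,2])/K[1,1],1]);return o+r*(h-o[2])/r[2]
def tri(ds,uvs):
    A=[];b=[]
    for d,(u,v) in zip(ds,uvs):
        K,R,t=d["K"],d["R"],d["t"];o=-R.T@t
        r=R.T@np.array([(u-K[0,2])/K[0,0],(v-K[1,2])/K[1,1],1]);r/=np.linalg.norm(r)
        M=np.eye(3)-np.outer(r,r);A.append(M);b.append(M@o)
    return np.linalg.lstsq(np.vstack(A),np.hstack(b),rcond=None)[0]
def proj(d,X):
    c=d["R"]@np.asarray(X)+d["t"];p=d["K"]@c;return p[:2]/p[2]
def load(n): return pickle.load(open(f"pics/{n}.pkl","rb"))
def orange(d,lo=(3,150,90),hi=(18,255,255)):
    return cv2.inRange(cv2.cvtColor(d["img"],cv2.COLOR_RGB2HSV),lo,hi)
E
python3 - <<'E'
from h import *
for n in("scene0","top0"):
    d=load(n);P=cloud(d);im=d["img"].astype(int)
    white=(im.min(-1)>110)&(im.max(-1)-im.min(-1)<35)
    # dish region
    reg=(abs(P[...,0]-0.45)<.15)&(abs(P[...,1]+.14)<.13)
    g=reg&(P[...,2]>.062)
    q=P[g];print(n,"grip",g.sum(),q.mean(0).round(4),q.min(0).round(3),q.max(0).round(3))
    top=reg&(P[...,2]>.078);q=P[top];c,sz,a=cv2.minAreaRect(q[:,:2].astype(np.float32)*1000);print(" top",top.sum(),np.median(q,0).round(4),c,sz,a)
    r=reg&(P[...,2]>.026)&(P[...,2]<.037)&white;q=P[r][:,:2]
    print(" rim",r.sum(),q.min(0).round(3),q.max(0).round(3))
    o=orange(d);k,l,st,ce=cv2.connectedComponentsWithStats(o)
    for i in range(1,k):
        if st[i,4]>20:
            print(" orange",ce[i].round(1),st[i].tolist(),np.nanmedian(P[l==i],0).round(3))
    # viewer
    m=(P[...,0]>.35)&(P[...,0]<.65)&(P[...,1]>.2)&(P[...,1]<.55)&(P[...,2]>.08)
    q=P[m];print(" viewer",m.sum(),q.min(0).round(3),q.max(0).round(3))
    b=(slice(160,220),slice(60,150)) if n[0]=='t' else (slice(90,175),slice(310,380))
    cv2.imwrite(f"pics/{n}v.png",cv2.resize(d["img"][b][...,::-1],None,fx=7,fy=7,interpolation=cv2.INTER_CUBIC))
    b=(slice(160,250),slice(255,350)) if n[0]=='t' else (slice(185,275),slice(180,280))
    cv2.imwrite(f"pics/{n}d.png",cv2.resize(d["img"][b][...,::-1],None,fx=6,fy=6,interpolation=cv2.INTER_CUBIC))
E
```

```text
scene0 grip 198 [ 0.4639 -0.1548  0.0816] [ 0.451 -0.189  0.062] [ 0.472 -0.115  0.092]
 top 138 [ 0.4639 -0.154   0.0866] (462.12506103515625, -152.550537109375) (20.710756301879883, 72.59290313720703) 1.3039413690567017
 rim 254 [ 0.455 -0.225] [ 0.599 -0.085]
 orange [ 1.2 37.6] [0, 29, 5, 15, 40] [-0.797 -0.103  0.138]
 orange [420.4 183. ] [417, 180, 8, 7, 47] [0.875 0.296 0.114]
 orange [407.2 197.1] [403, 194, 9, 8, 55] [0.875 0.217 0.114]
 orange [392.4 211.9] [389, 208, 8, 9, 59] [0.875 0.137 0.115]
 orange [226.7 229.7] [222, 225, 10, 10, 79] [ 0.543 -0.162  0.036]
 orange [287.8 271. ] [281, 266, 14, 11, 103] [ 0.775 -0.181  0.071]
 viewer 594 [0.531 0.292 0.081] [0.603 0.415 0.216]
top0 grip 160 [ 0.4614 -0.1531  0.0847] [ 0.455 -0.188  0.063] [ 0.468 -0.117  0.09 ]
 top 154 [ 0.4603 -0.1516  0.0854] (461.23406982421875, -152.61695861816406) (12.98520278930664, 69.83084106445312) 0.27014055848121643
 rim 205 [ 0.471 -0.224] [ 0.599 -0.087]
 orange [131.5  69.6] [127, 65, 10, 10, 73] [0.875 0.301 0.112]
 orange [162.5  69.7] [158, 65, 10, 10, 71] [0.875 0.221 0.113]
 orange [193.7  69.9] [189, 66, 10, 9, 70] [0.875 0.14  0.112]
 orange [305.9 202. ] [301, 198, 10, 9, 74] [ 0.539 -0.157  0.037]
 orange [497.7 367.2] [491, 357, 15, 19, 204] [ 0.122 -0.638  0.08 ]
 viewer 1024 [0.533 0.294 0.139] [0.604 0.413 0.214]
```

View pics/top0d.png

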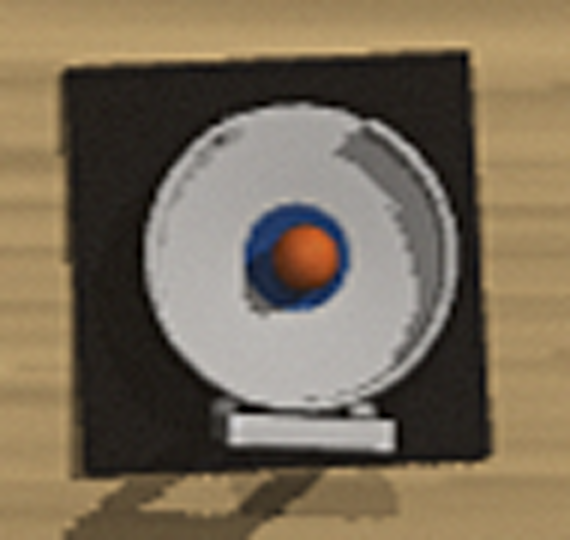

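View pics/top0v.png

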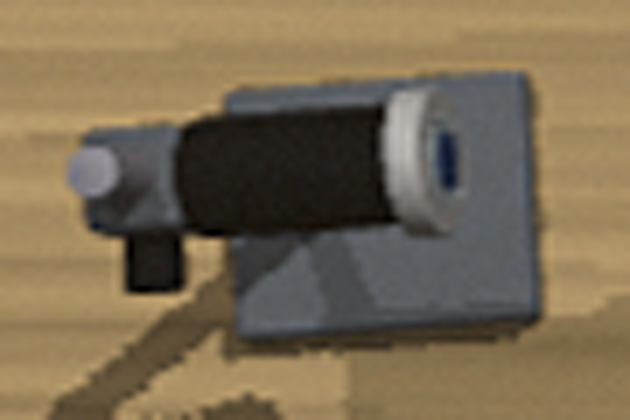

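View pics/scene0v.png

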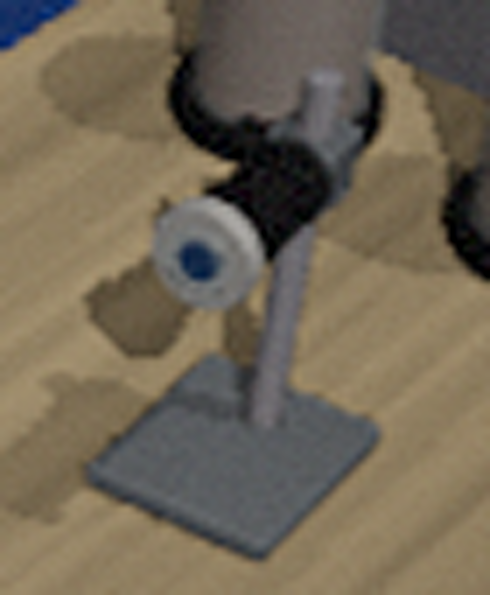

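View pics/scene0d.png

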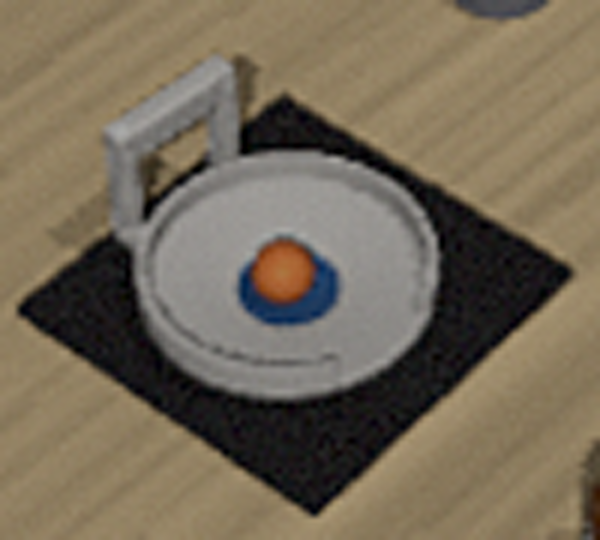

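Run:
```python
from h import *
T=load("top0");S=load("scene0")
def comp(d,lo,hi,box):
    m=cv2.inRange(cv2.cvtColor(d["img"],cv2.COLOR_RGB2HSV),lo,hi)
    z=np.zeros_like(m);x0,y0,x1,y1=box;z[y0:y1,x0:x1]=m[y0:y1,x0:x1]
    k,l,st,ce=cv2.connectedComponentsWithStats(z);i=1+np.argmax(st[1:,4]);return ce[i],st[i].tolist(),l==i
lo,hi=(100,110,25),(130,255,255)
for n,bt,bs in(("lens",(115,170,135,195),(325,110,350,140)),("blue",(280,180,330,225),(205,210,250,250))):
    a=comp(T,lo,hi,bt);b=comp(S,lo,hi,bs);print(n,a[:2],b[:2])
    if n=="lens":
        X=tri([T,S],[a[0],b[0]]);print(X.round(4),proj(T,X),proj(S,X))
    else:
        for d,q in((T,a),(S,b)):
            ps=cv2.convexHull(np.argwhere(q[2])[:,::-1].astype(np.int32)); (c,ax,an)=cv2.fitEllipse(ps);print(c,ax,ray(d,*c,.011+.001).round(4))
ob=tri([T,S],[(305.9,202.0),(226.7,229.7)]);print("ball",ob.round(4))
# barrel from cloud
for d in(T,S):
    P=cloud(d);im=d["img"].astype(int)
    m=(P[...,0]>.5)&(P[...,0]<.65)&(P[...,1]>.28)&(P[...,1]<.40)&(P[...,2]>.11)&(im.max(-1)<70)
    q=P[m];print("barrel",m.sum(),q.min(0).round(3),q.max(0).round(3))
    # ridge: per y bin mid x
    ys=np.arange(.29,.38,.01);
    for y in ys:
        s=q[abs(q[:,1]-y)<.005]
        if len(s)>5: print(round(y,3),len(s),s[:,0].min().round(4),s[:,0].max().round(4),s[:,2].max().round(4))
    # foot
    m=(P[...,0]>.42)&(P[...,0]<.68)&(P[...,1]>.18)&(P[...,1]<.45)&(P[...,2]>.009)&(P[...,2]<.02)&(abs(im[...,0]-im[...,2])<40)
    k,l,st,ce=cv2.connectedComponentsWithStats(m.astype(np.uint8));i=1+np.argmax(st[1:,4]);q=P[l==i]
    print("foot",len(q),cv2.minAreaRect((q[:,:2]*1000).astype(np.float32)))
# circle rim & bar in top image
P=cloud(T)
im=T["img"].astype(int);w=(im.min(-1)>100)&(im.max(-1)-im.min(-1)<40)
r=w&(abs(P[...,0]-.53)<.09)&(abs(P[...,1]+.15)<.09)&(P[...,2]<.05)
h=cv2.convexHull(np.argwhere(r)[:,::-1].astype(np.int32))[:,0];W=np.array([ray(T,u,v,.033)[:2] for u,v in h])
W=W[W[:,0]>.475]
A=np.c_[2*W,np.ones(len(W))];s=np.linalg.lstsq(A,(W**2).sum(1),rcond=None)[0];print("rim",s[:2],np.sqrt(s[2]+s[:2]@s[:2]))
g=(P[...,2]>.078)&(abs(P[...,0]-.46)<.03)&(abs(P[...,1]+.15)<.06)
b=np.array([ray(T,u,v,.086)[:2] for v,u in np.argwhere(g)])*1000;print("bar",cv2.minAreaRect(b.astype(np.float32)),b.mean(0)); 
e=np.linalg.svd(b-b.mean(0))[2][0];print(e)
# mat
m=(im.max(-1)<45);k,l,st,ce=cv2.connectedComponentsWithStats(m.astype(np.uint8));i=l[180,275];
b=np.array([ray(T,u,v,.006)[:2] for v,u in np.argwhere(l==i)])*1000;print("mat",cv2.minAreaRect(b.astype(np.float32)))
```

```text
lens (array([123.46153846, 182.69230769]), [123, 179, 2, 8, 13]) (array([337.75, 127.05]), [336, 125, 5, 5, 20])
[0.5779 0.2951 0.1664] [123.55541565 182.795432  ] [337.85502022 127.03075928]
blue (array([302.53153153, 202.46846847]), [296, 194, 17, 18, 111]) (array([228.47368421, 234.40789474]), [220, 228, 16, 11, 76])
(303.9912109375, 202.60882568359375) (16.567480087280273, 16.752883911132812) [ 0.5377 -0.155   0.012 ]
(227.55911254882812, 232.57864379882812) (11.716540336608887, 16.345792770385742) [ 0.5359 -0.1534  0.012 ]
ball [ 0.5386 -0.1584  0.0301]
barrel 632 [0.533 0.294 0.16 ] [0.597 0.4   0.207]
0.29 6 0.5699 0.5817 0.1729
0.3 15 0.5533 0.5869 0.1779
0.31 27 0.5534 0.593 0.1869
0.32 71 0.5577 0.5959 0.1871
0.33 71 0.5556 0.5964 0.1862
0.34 79 0.5554 0.5968 0.1863
0.35 71 0.5551 0.5933 0.1893
0.36 75 0.5531 0.5935 0.1859
0.37 76 0.5528 0.5937 0.1868
0.38 46 0.5527 0.5906 0.1857
foot 902 ((573.055908203125, 370.1889953613281), (99.71434020996094, 119.07069396972656), 4.463232040405273)
barrel 214 [0.531 0.296 0.114] [0.598 0.4   0.2  ]
0.3 6 0.5681 0.5827 0.1674
0.32 19 0.5675 0.5964 0.1877
0.33 26 0.5602 0.5975 0.1883
0.34 28 0.5628 0.5968 0.1879
0.35 25 0.561 0.5949 0.1901
0.36 30 0.558 0.5946 0.1906
0.37 21 0.5627 0.5925 0.1903
0.38 21 0.5544 0.5914 0.1882
foot 612 ((572.5083618164062, 370.42596435546875), (101.89643096923828, 128.5854034423828), 7.216561317443848)
rim [ 0.53764332 -0.15479148] 0.07014630387397763
bar ((461.30316162109375, -152.64495849609375), (12.801606178283691, 69.53215789794922), 0.36614537239074707) [ 461.21696161 -152.40132149]
[-0.03369586 -0.99943213]
mat ((535.19677734375, -146.4996337890625), (188.02992248535156, 186.75926208496094), 2.7669525146484375)
```

Run:
```python
from rig import env
from scipy.spatial.transform import Rotation as Ro
import numpy as np
s=env.read_state();q=s["ee_rot"];R=Ro.from_quat([*q[1:],q[0]]).as_matrix();print(R.round(3),s["ee_pos"])
print(np.degrees(np.arctan2(R[1,1],R[0,1])))
```

```text
[[-0.     0.239  0.971]
 [-0.001  0.971 -0.239]
 [-1.    -0.001  0.   ]] [0.15555382 0.63063778 0.2446134 ]
76.14772584249542
```

```bash
cat > plan.py <<'E'
# how far to go: world waypoint -> rows in tool axes/units, starting at measured pose
import numpy as np, sys
from scipy.spatial.transform import Rotation as Ro
from rig import env
def start():
    s=env.read_state();q=s["ee_rot"];return np.array(s["ee_pos"]),Ro.from_quat([*q[1:],q[0]]),s
def goalR(yaw):
    y=np.array([np.cos(np.radians(yaw)),np.sin(np.radians(yaw)),0]);x=np.array([0,0,-1.])
    return Ro.from_matrix(np.c_[x,y,np.cross(x,y)])
def rows(p,R,P,yaw,n,dec=2,ease=False):
    G=goalR(yaw);out=[];p0=p.copy();R0=R;rv=(R0.inv()*G).as_rotvec()
    for i in range(1,n+1):
        f=i/n
        if ease: f=10*f**3-15*f**4+6*f**5
        a=p0+(np.array(P)-p0)*f;b=R0*Ro.from_rotvec(rv*f)
        d=np.round(R.inv().apply(a-p)/.04,dec);r=np.round(np.degrees((R.inv()*b).as_rotvec())/8,dec)
        assert abs(d).max()<=1 and abs(r).max()<=1,(d,r)
        p=p+R.apply(d*.04);R=R*Ro.from_rotvec(np.radians(r*8));out.append(np.r_[d,r])
    return p,R,out
def show(o,g):
    for i in range(0,len(o),8): print("; ".join(f"{g:g} "+" ".join(f"{v:g}" for v in (r+0.)) for r in o[i:i+8]))
E
python3 - <<'E'
from plan import *
p,R,s=start()
p,R,a=rows(p,R,[.37,.32,.245],50,14)
p,R,b=rows(p,R,[.461,-.1525,.20],-1.8,18)
show(a+b,-1);print(p)
E
```

```text
-1 0 -0.45 0.5 0.23 0 0; -1 0 -0.43 0.52 0.24 0 0; -1 0 -0.41 0.54 0.23 0 0; -1 0 -0.4 0.54 0.23 0 0; -1 0 -0.37 0.56 0.24 0 0; -1 0 -0.36 0.57 0.23 0 0; -1 0 -0.34 0.58 0.23 0 0; -1 0 -0.32 0.59 0.24 0 0.01
-1 0 -0.31 0.61 0.23 0 0; -1 0 -0.28 0.61 0.23 0 0; -1 0 -0.26 0.62 0.24 0 0; -1 0 -0.24 0.63 0.23 0 0; -1 0 -0.22 0.64 0.24 0 0; -1 0 -0.2 0.64 0.23 0 0; -1 0.06 -0.42 0.52 0.36 0 0; -1 0.06 -0.4 0.54 0.36 0 0
-1 0.07 -0.36 0.56 0.36 0 0; -1 0.06 -0.34 0.57 0.36 0 0; -1 0.06 -0.31 0.6 0.36 0 0; -1 0.06 -0.28 0.6 0.36 0 0; -1 0.07 -0.25 0.62 0.36 0 0; -1 0.06 -0.22 0.64 0.36 0 0; -1 0.06 -0.18 0.64 0.36 0 0; -1 0.06 -0.15 0.65 0.36 0 0
-1 0.07 -0.12 0.66 0.36 0 0; -1 0.06 -0.09 0.66 0.36 0 0; -1 0.06 -0.05 0.67 0.36 0 0; -1 0.06 -0.02 0.66 0.35 0 0; -1 0.07 0.01 0.67 0.36 0 0; -1 0.06 0.05 0.67 0.36 0 0; -1 0.06 0.08 0.66 0.36 0 0; -1 0.06 0.11 0.66 0.36 0 0
[ 0.46086546 -0.15246153  0.20016041]
```

carry_out(steps="-1 0 -0.45 0.5 0.23 0 0; -1 0 -0.43 0.52 0.24 0 0; -1 0 -0.41 0.54 0.23 0 0; -1 0 -0.4 0.54 0.23 0 0; -1 0 -0.37 0.56 0.24 0 0; -1 0 -0.36 0.57 0.23 0 0; -1 0 -0.34 0.58 0.23 0 0; -1 0 -0.32 0.59 0.24 0 0")

```text
clock: 1.15
ee_pos: [0.2791, 0.4524, 0.2453]
ee_rot: [0.685, 0.177, 0.685, -0.177]
wrist_force: [-0.0, -0.4, 0.3]
finger_gap: 0.0854
```

carry_out(steps="-1 0 -0.31 0.61 0.23 0 0; -1 0 -0.28 0.61 0.23 0 0; -1 0 -0.26 0.62 0.24 0 0; -1 0 -0.24 0.63 0.23 0 0; -1 0 -0.22 0.64 0.24 0 0; -1 0 -0.2 0.64 0.23 0 0; -1 0.06 -0.42 0.52 0.36 0 0; -1 0.06 -0.4 0.54 0.36 0 0")

```text
clock: 2.15
ee_pos: [0.3802, 0.2659, 0.2402]
ee_rot: [0.651, 0.276, 0.651, -0.276]
wrist_force: [-0.2, 0.0, -0.3]
finger_gap: 0.0853
```

carry_out(steps="-1 0.07 -0.36 0.56 0.36 0 0; -1 0.06 -0.34 0.57 0.36 0 0; -1 0.06 -0.31 0.6 0.36 0 0; -1 0.06 -0.28 0.6 0.36 0 0; -1 0.07 -0.25 0.62 0.36 0 0; -1 0.06 -0.22 0.64 0.36 0 0; -1 0.06 -0.18 0.64 0.36 0 0; -1 0.06 -0.15 0.65 0.36 0 0")

```text
clock: 3.15
ee_pos: [0.421, 0.0562, 0.2204]
ee_rot: [0.583, 0.401, 0.583, -0.401]
wrist_force: [0.3, 0.4, 0.3]
finger_gap: 0.0851
```

carry_out(steps="-1 0.07 -0.12 0.66 0.36 0 0; -1 0.06 -0.09 0.66 0.36 0 0; -1 0.06 -0.05 0.67 0.36 0 0; -1 0.06 -0.02 0.66 0.35 0 0; -1 0.07 0.01 0.67 0.36 0 0; -1 0.06 0.05 0.67 0.36 0 0; -1 0.06 0.08 0.66 0.36 0 0; -1 0.06 0.11 0.66 0.36 0 0")

```text
clock: 4.15
ee_pos: [0.4607, -0.1538, 0.2003]
ee_rot: [-0.491, -0.508, -0.491, 0.509]
wrist_force: [-0.2, 0.7, 0.8]
finger_gap: 0.0854
```

carry_out(steps="-1 0 0 0 0 0 0; -1 0 0 0 0 0 0")

```text
clock: 4.4
ee_pos: [0.4606, -0.1519, 0.2003]
ee_rot: [-0.492, -0.508, -0.492, 0.508]
wrist_force: [0.5, -0.4, -0.1]
finger_gap: 0.0852
```

Run:
```python
from rig import env, viewer
from h import *
d=viewer.get_image("wrist");pickle.dump(d,open("pics/wrist1.pkl","wb"));cv2.imwrite("pics/wrist1.png",d["img"][...,::-1])
P=cloud(d);g=(P[...,2]>.078)&(P[...,2]<.095)&(abs(P[...,0]-.46)<.04)&(abs(P[...,1]+.15)<.06)
b=P[g];print(len(b),np.median(b,0),cv2.minAreaRect((b[:,:2]*1000).astype(np.float32)))
c=(P[...,2]>.083);b=P[g&c];print(len(b),np.median(b,0),cv2.minAreaRect((b[:,:2]*1000).astype(np.float32)))
o=orange(d);k,l,st,ce=cv2.connectedComponentsWithStats(o);i=1+np.argmax(st[1:,4]);print(ce[i],st[i],ray(d,*ce[i],.026))
```

```text
1206 [ 0.46014801 -0.15022811  0.08499133] ((459.8207092285156, -153.34234619140625), (71.61988830566406, 13.439770698547363), 88.60380554199219)
1152 [ 0.46021999 -0.15116712  0.08503913] ((459.8385009765625, -153.4019012451172), (71.50518798828125, 13.314204216003418), 88.62141418457031)
[333.28884462 181.67928287] [322 169  24  26 502] [ 0.53887598 -0.15890827  0.026     ]
```

View pics/wrist1.png

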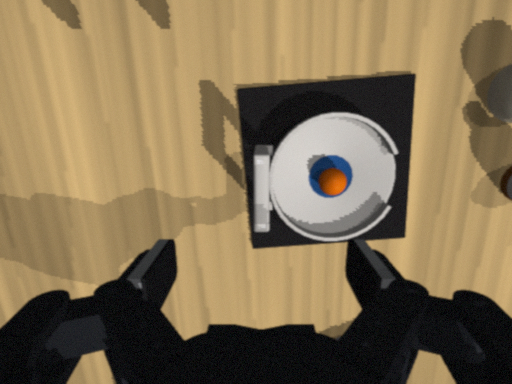

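The wrist view shows the bar at (262,190), squarely between the jaws, and the gap at right around (395,180). The yaw agrees between views at about -1.6°. Now I'll go down.

Run:
```python
from plan import *
p,R,s=start()
p,R,a=rows(p,R,[.4603,-.153,.10],-1.6,4)
p,R,b=rows(p,R,[.4603,-.153,.071],-1.6,4)
show(a+b,-1);print(p)
```

```text
-1 0.63 0 0.01 0 0 0; -1 0.62 0 0.01 -0.01 0 0; -1 0.63 -0.01 0.01 0 0 0; -1 0.63 0 0.01 -0.01 0 0; -1 0.18 0 0 0 0 0; -1 0.18 0 0 0 0 0; -1 0.18 0 0 0 0 0; -1 0.18 0 0 0 0 0
[ 0.46020927 -0.15290648  0.07116338]
```

carry_out(steps="-1 0.63 0 0.01 0 0 0; -1 0.62 0 0.01 0 0 0; -1 0.63 -0.01 0.01 0 0 0; -1 0.63 0 0.01 0 0 0; -1 0.18 0 0 0 0 0; -1 0.18 0 0 0 0 0; -1 0.18 0 0 0 0 0; -1 0.18 0 0 0 0 0")

```text
clock: 5.45
ee_pos: [0.4609, -0.1536, 0.0713]
ee_rot: [0.493, 0.508, 0.492, -0.507]
wrist_force: [0.3, -0.5, 0.2]
finger_gap: 0.0857
```

carry_out(steps="-0.6 0 0 0 0 0 0; -0.3 0 0 0 0 0 0; 0 0 0 0 0 0 0; 0.2 0 0 0 0 0 0; 0.35 0 0 0 0 0 0; 0.45 0 0 0 0 0 0; 0.5 0 0 0 0 0 0; 0.52 0 0 0 0 0 0")

```text
clock: 6.45
ee_pos: [0.4605, -0.1536, 0.0713]
ee_rot: [0.492, 0.508, 0.492, -0.508]
wrist_force: [-0.1, 0.3, -1.1]
finger_gap: 0.0205
```

carry_out(steps="0.56 0 0 0 0 0 0; 0.59 0 0 0 0 0 0; 0.62 0 0 0 0 0 0; 0.65 0 0 0 0 0 0; 0.68 0 0 0 0 0 0; 0.72 0 0 0 0 0 0; 0.8 0 0 0 0 0 0; 1 0 0 0 0 0 0")

```text
clock: 7.45
ee_pos: [0.4606, -0.1536, 0.0714]
ee_rot: [0.492, 0.508, 0.492, -0.508]
wrist_force: [-1.8, 0.4, 4.6]
finger_gap: 0.0129
```

```bash
cat > look.py <<'E'
import sys
from rig import env, viewer
from h import *
n=sys.argv[1]
for c in sys.argv[2:]:
    d=viewer.get_image(c);pickle.dump(d,open(f"pics/{c}{n}.pkl","wb"));cv2.imwrite(f"pics/{c}{n}.png",d["img"][...,::-1])
s=env.read_state();print({k:np.round(s[k],4).tolist() for k in("clock","ee_pos","ee_rot","wrist_force","torque","finger_gap","joint_pos")})
E
python3 look.py 2 wrist scene
```

```text
{'clock': 7.55, 'ee_pos': [0.4605, -0.1536, 0.0715], 'ee_rot': [0.4922, 0.5077, 0.4922, -0.5076], 'wrist_force': [-1.302, 0.3892, 4.9041], 'torque': [0.0703, 0.2102, -0.0439], 'finger_gap': 0.0129, 'joint_pos': [-0.1166, 0.5878, 0.4365, 2.0958, -0.4645, 0.5511, 0.6262]}
```

View pics/wrist2.png

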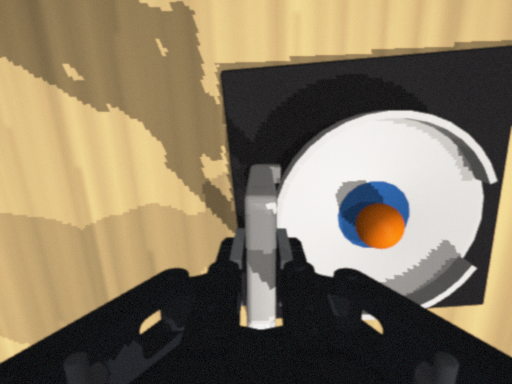

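The wrist view shows the bar held at (262,210), with the ball still in the blue at (380,226). I'll lift gently.

carry_out(steps="1 -0.01 0 0 0 0 0; 1 -0.03 0 0 0 0 0; 1 -0.05 0 0 0 0 0; 1 -0.07 0 0 0 0 0; 1 -0.09 0 0 0 0 0; 1 -0.09 0 0 0 0 0; 1 -0.06 0 0 0 0 0; 1 -0.02 0 0 0 0 0")

```text
clock: 8.55
ee_pos: [0.4606, -0.1536, 0.0883]
ee_rot: [0.492, 0.508, 0.492, -0.508]
wrist_force: [-0.1, 1.0, -0.9]
finger_gap: 0.0128
```

```bash
python3 look.py 3 wrist scene top
cat > tilt.py <<'E'
import sys
from h import *
# plane fit of dish rim-top (white) points in views
for n in sys.argv[3:]:
    d=load(n);P=cloud(d);im=d["img"].astype(int);c=np.array([float(v) for v in sys.argv[1].split(",")]);h=float(sys.argv[2])
    w=(im.min(-1)>70)&(im.max(-1)-im.min(-1)<45)
    r=np.hypot(P[...,0]-c[0],P[...,1]-c[1])
    m=w&(r>.030)&(r<.060)&(abs(P[...,2]-h)<.03)
    q=P[m];rr=q[:,:2]-c
    A=np.c_[rr,np.linalg.norm(rr,axis=1),np.ones(len(rr))]
    s=np.linalg.lstsq(A,q[:,2],rcond=None)[0]
    e=q[:,2]-A@s;k=abs(e)<.004;s=np.linalg.lstsq(A[k],q[k,2],rcond=None)[0]
    print(n,k.sum(),"tilt deg x,y",np.degrees(s[:2]).round(2),"cone",np.degrees(np.arctan(s[2])).round(2),"z0",s[3].round(4),"res",np.std((q[:,2]-A@s)[k]).round(4))
E
python3 tilt.py .5376,-.1548 .012 scene0 top0 wrist1 scene2 wrist2; echo;python3 tilt.py .5376,-.1548 .028 scene3 top3 wrist3
```

```text
{'clock': 8.7, 'ee_pos': [0.4605, -0.1536, 0.0881], 'ee_rot': [-0.4922, -0.5077, -0.4922, 0.5077], 'wrist_force': [0.1119, 0.9225, -1.4573], 'torque': [0.0005, 0.1028, 0.0148], 'finger_gap': 0.0125, 'joint_pos': [-0.1377, 0.5574, 0.4626, 2.0925, -0.4412, 0.5857, 0.6067]}
scene0 688 tilt deg x,y [0.14 0.09] cone 9.72 z0 0.0108 res 0.0018
top0 1061 tilt deg x,y [-0.19  0.34] cone 8.78 z0 0.0093 res 0.0018
wrist1 6767 tilt deg x,y [-0.05  0.22] cone 8.95 z0 0.0088 res 0.0007
scene2 696 tilt deg x,y [ 0.18 -0.45] cone 9.2 z0 0.0111 res 0.0019
wrist2 16447 tilt deg x,y [0.09 0.27] cone 8.98 z0 0.0088 res 0.0006

scene3 673 tilt deg x,y [-0.14  0.2 ] cone 7.44 z0 0.029 res 0.0017
top3 831 tilt deg x,y [-0.07  0.1 ] cone 8.46 z0 0.0261 res 0.0017
wrist3 16398 tilt deg x,y [-0.03  0.24] cone 9.05 z0 0.0255 res 0.0006
```

View pics/wrist3.png

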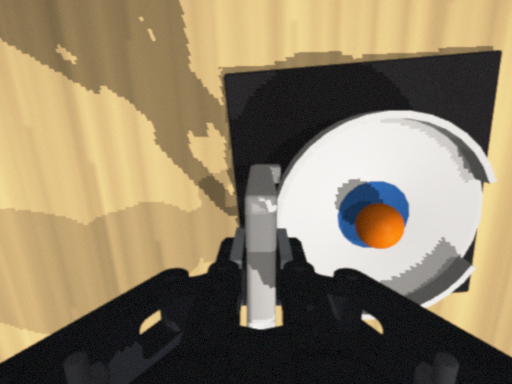

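View pics/scene3.png

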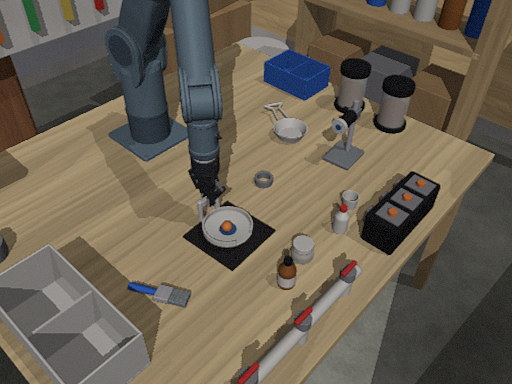

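Lifted 17 mm, the dish is level to about 0.2° and the ball hasn't moved: wrist view (380,226). I'll continue the lift.

carry_out(steps="1 -0.01 0 0 0 0 0; 1 -0.02 0 0 0 0 0; 1 -0.03 0 0 0 0 0; 1 -0.05 0 0 0 0 0; 1 -0.07 0 0 0 0 0; 1 -0.09 0 0 0 0 0; 1 -0.11 0 0 0 0 0; 1 -0.12 0 0 0 0 0")

```text
clock: 9.7
ee_pos: [0.4605, -0.1536, 0.1085]
ee_rot: [0.492, 0.508, 0.492, -0.508]
wrist_force: [0.1, 0.6, -1.2]
finger_gap: 0.0129
```

carry_out(steps="1 -0.13 0 0 0 0 0; 1 -0.13 0 0 0 0 0; 1 -0.13 0 0 0 0 0; 1 -0.13 0 0 0 0 0; 1 -0.13 0 0 0 0 0; 1 -0.13 0 0 0 0 0; 1 -0.13 0 0 0 0 0; 1 -0.13 0 0 0 0 0")

```text
clock: 10.7
ee_pos: [0.4605, -0.1536, 0.15]
ee_rot: [0.492, 0.508, 0.492, -0.508]
wrist_force: [-0.4, -0.6, -1.6]
finger_gap: 0.013
```

carry_out(steps="1 -0.13 0 0 0 0 0; 1 -0.13 0 0 0 0 0; 1 -0.13 0 0 0 0 0; 1 -0.13 0 0 0 0 0; 1 -0.13 0 0 0 0 0; 1 -0.13 0 0 0 0 0; 1 -0.13 0 0 0 0 0; 1 -0.13 0 0 0 0 0")

```text
clock: 11.7
ee_pos: [0.4605, -0.1536, 0.1917]
ee_rot: [0.492, 0.508, 0.492, -0.508]
wrist_force: [0.3, -0.0, -1.8]
finger_gap: 0.013
```

carry_out(steps="1 -0.12 0 0 0 0 0; 1 -0.11 0 0 0 0 0; 1 -0.09 0 0 0 0 0; 1 -0.07 0 0 0 0 0; 1 -0.05 0 0 0 0 0; 1 -0.03 0 0 0 0 0; 1 -0.02 0 0 0 0 0; 1 -0.01 0 0 0 0 0")

```text
clock: 12.7
ee_pos: [0.4605, -0.1536, 0.2113]
ee_rot: [-0.492, -0.508, -0.492, 0.508]
wrist_force: [-0.0, 0.4, -0.5]
finger_gap: 0.0132
```

```bash
python3 look.py 4 wrist top; python3 tilt.py .5376,-.1548 .151 wrist4 top4
python3 - <<'E'
from h import *
d=load("wrist4");o=orange(d);k,l,st,ce=cv2.connectedComponentsWithStats(o);i=1+np.argmax(st[1:,4]);print(ce[i],ray(d,*ce[i],.166))
d=load("wrist3");o=orange(d);k,l,st,ce=cv2.connectedComponentsWithStats(o);i=1+np.argmax(st[1:,4]);print(ce[i],ray(d,*ce[i],.043))
E
python3 - <<'E'
from plan import *
p,R,s=start();print(p)
p,R,a=rows(p,R,[.592,.1075,.2112],94.4,104,ease=True)
show(a,1);print(p)
E
```

```text
{'clock': 12.8, 'ee_pos': [0.4605, -0.1536, 0.2113], 'ee_rot': [-0.4922, -0.5076, -0.4922, 0.5077], 'wrist_force': [-0.0564, 0.6968, -2.4366], 'torque': [0.0111, 0.0811, 0.0349], 'finger_gap': 0.0132, 'joint_pos': [-0.2707, 0.3439, 0.6103, 2.0234, -0.2601, 0.8498, 0.4546]}
wrist4 16414 tilt deg x,y [-0.02  0.25] cone 9.0 z0 0.1484 res 0.0006
top4 1113 tilt deg x,y [-0.32  0.15] cone 8.89 z0 0.1488 res 0.0017
[381.44756179 226.42017368] [ 0.53871415 -0.15885239  0.166     ]
[379.84898711 225.7562922 ] [ 0.53781539 -0.15838085  0.043     ]
[ 0.46047333 -0.15356238  0.21127895]
1 0 0 0 0 0 0; 1 0 0 0 0 0 0; 1 0 0 0 0 0 0; 1 0 0 0 -0.01 0 0; 1 0 0 -0.01 0 0 0; 1 0 0.01 0 -0.01 0 0; 1 0 0 -0.01 -0.01 0 0; 1 0 0 -0.01 -0.02 0 0
1 0 0.01 -0.01 -0.02 0 0; 1 0 0 -0.01 -0.02 0 0; 1 0 0.01 -0.02 -0.03 0 0; 1 0 0.01 -0.01 -0.03 0 0; 1 0 0.01 -0.03 -0.04 0 0; 1 0 0.01 -0.02 -0.05 0 0; 1 0 0.02 -0.03 -0.05 0 0; 1 0 0.01 -0.03 -0.05 0 0
1 0 0.02 -0.03 -0.06 0 0; 1 0 0.02 -0.04 -0.07 0 0; 1 0 0.02 -0.04 -0.08 0 0; 1 0 0.02 -0.04 -0.08 0 0; 1 0 0.03 -0.04 -0.08 0 0; 1 0 0.03 -0.05 -0.1 0 0; 1 0 0.03 
[... 1327 characters left out ...]
1 0 0.08 0.03 -0.14 0 0; 1 0 0.07 0.02 -0.13 0 0; 1 0 0.08 0.03 -0.13 0 0; 1 0 0.06 0.02 -0.12 0 0; 1 0 0.07 0.03 -0.11 0 0
1 0 0.06 0.03 -0.1 0 0; 1 0 0.05 0.02 -0.1 0 0; 1 0 0.05 0.02 -0.1 0 0; 1 0 0.05 0.03 -0.08 0 0; 1 0 0.04 0.02 -0.08 0 0; 1 0 0.04 0.02 -0.08 0 0; 1 0 0.04 0.02 -0.07 0 0; 1 0 0.03 0.01 -0.06 0 0
1 0 0.03 0.02 -0.05 0 0; 1 0 0.03 0.02 -0.05 0 0; 1 0 0.02 0.01 -0.05 0 0; 1 0 0.02 0.01 -0.04 0 0; 1 0 0.02 0.01 -0.03 0 0; 1 0 0.02 0.01 -0.03 0 0; 1 0 0.01 0.01 -0.02 0 0; 1 0 0.01 0 -0.02 0 0
1 0 0.01 0.01 -0.02 0 0; 1 0 0 0 -0.01 0 0; 1 0 0.01 0 -0.01 0 0; 1 0 0 0.01 0 0 0; 1 0 0 0 -0.01 0 0; 1 0 0.01 0 0 0 0; 1 0 0 0 0 0 0; 1 0 0 0 0 0 0
[0.59206922 0.10767452 0.21127251]
```

The lift is clean: level within 0.3°, ball still central. Now the smooth turn and carry, checking the joints on the way.

carry_out(steps="1 0 0 0 -0.01 0 0; 1 0 0 -0.01 0 0 0; 1 0 0.01 0 -0.01 0 0; 1 0 0 -0.01 -0.01 0 0; 1 0 0 -0.01 -0.02 0 0; 1 0 0.01 -0.01 -0.02 0 0; 1 0 0 -0.01 -0.02 0 0; 1 0 0.01 -0.02 -0.03 0 0")

```text
clock: 13.8
ee_pos: [0.4617, -0.1508, 0.2113]
ee_rot: [-0.496, -0.503, -0.497, 0.503]
wrist_force: [1.0, -0.1, -0.8]
finger_gap: 0.013
```

carry_out(steps="1 0 0.01 -0.02 -0.03 0 0; 1 0 0.01 -0.02 -0.04 0 0; 1 0 0.01 -0.02 -0.05 0 0; 1 0 0.02 -0.03 -0.05 0 0; 1 0 0.01 -0.03 -0.05 0 0; 1 0 0.02 -0.03 -0.06 0 0; 1 0 0.02 -0.04 -0.07 0 0; 1 0 0.02 -0.04 -0.08 0 0")

```text
clock: 14.8
ee_pos: [0.4665, -0.1415, 0.2113]
ee_rot: [0.512, 0.488, 0.511, -0.488]
wrist_force: [1.1, 0.2, -1.7]
finger_gap: 0.0132
```

carry_out(steps="1 0 0.02 -0.04 -0.08 0 0; 1 0 0.03 -0.04 -0.08 0 0; 1 0 0.03 -0.05 -0.1 0 0; 1 0 0.03 -0.06 -0.1 0 0; 1 0 0.04 -0.05 -0.1 0 0; 1 0 0.03 -0.06 -0.12 0 0; 1 0 0.04 -0.06 -0.11 0 0; 1 0 0.05 -0.06 -0.13 0 0")

```text
clock: 15.8
ee_pos: [0.4757, -0.1236, 0.2113]
ee_rot: [0.539, 0.458, 0.539, -0.458]
wrist_force: [-0.1, 0.2, -2.3]
finger_gap: 0.0133
```

carry_out(steps="1 0 0.04 -0.06 -0.13 0 0; 1 0 0.05 -0.07 -0.14 0 0; 1 0 0.06 -0.07 -0.14 0 0; 1 0 0.05 -0.07 -0.15 0 0; 1 0 0.07 -0.07 -0.15 0 0; 1 0 0.06 -0.07 -0.16 0 0; 1 0 0.07 -0.08 -0.17 0 0; 1 0 0.07 -0.07 -0.17 0 0")

```text
clock: 16.8
ee_pos: [0.4888, -0.0973, 0.2113]
ee_rot: [0.576, 0.411, 0.576, -0.411]
wrist_force: [0.4, 0.1, -1.3]
finger_gap: 0.0134
```

```bash
python3 look.py 5 wrist
python3 - <<'E'
from h import *
for n in("wrist4","wrist5"):
    d=load(n);o=orange(d);k,l,st,ce=cv2.connectedComponentsWithStats(o);i=1+np.argmax(st[1:,4]);print(ce[i])
E
```

```text
{'clock': 16.85, 'ee_pos': [0.4891, -0.0968, 0.2113], 'ee_rot': [0.5758, 0.4105, 0.5759, -0.4102], 'wrist_force': [0.1534, 0.7835, -0.9626], 'torque': [-0.0191, 0.0453, 0.0337], 'finger_gap': 0.013, 'joint_pos': [-0.3055, 0.3515, 0.5044, 1.988, -0.2227, 0.8552, 0.6527]}
[381.44756179 226.42017368]
[382.25360231 227.61311239]
```

carry_out(steps="1 0 0.08 -0.08 -0.18 0 0; 1 0 0.08 -0.07 -0.18 0 0; 1 0 0.08 -0.07 -0.18 0 0; 1 0 0.09 -0.08 -0.19 0 0; 1 0 0.09 -0.07 -0.19 0 0; 1 0 0.1 -0.07 -0.2 0 0; 1 0 0.09 -0.07 -0.2 0 0; 1 0 0.11 -0.07 -0.2 0 0")

```text
clock: 17.85
ee_pos: [0.5056, -0.0643, 0.2113]
ee_rot: [0.616, 0.348, 0.616, -0.348]
wrist_force: [0.2, -1.1, -1.2]
finger_gap: 0.0131
```

carry_out(steps="1 0 0.1 -0.07 -0.2 0 0; 1 0 0.11 -0.06 -0.21 0 0; 1 0 0.11 -0.06 -0.21 0 0; 1 0 0.12 -0.06 -0.21 0 0; 1 0 0.11 -0.06 -0.22 0 0; 1 0 0.12 -0.05 -0.21 0 0; 1 0 0.13 -0.05 -0.22 0 0; 1 0 0.12 -0.05 -0.21 0 0")

```text
clock: 18.85
ee_pos: [0.524, -0.0273, 0.2113]
ee_rot: [0.653, 0.272, 0.652, -0.272]
wrist_force: [0.2, 0.4, -2.4]
finger_gap: 0.0131
```

carry_out(steps="1 0 0.12 -0.04 -0.22 0 0; 1 0 0.13 -0.04 -0.22 0 0; 1 0 0.13 -0.03 -0.21 0 0; 1 0 0.12 -0.03 -0.22 0 0; 1 0 0.13 -0.03 -0.21 0 0; 1 0 0.13 -0.02 -0.22 0 0; 1 0 0.13 -0.02 -0.21 0 0; 1 0 0.12 -0.02 -0.21 0 0")

```text
clock: 19.85
ee_pos: [0.5426, 0.0098, 0.2113]
ee_rot: [0.68, 0.192, 0.68, -0.192]
wrist_force: [1.0, -0.1, -1.3]
finger_gap: 0.013
```

```bash
python3 look.py 6 wrist
python3 - <<'E'
from h import *
for n in("wrist4","wrist6"):
    d=load(n);o=orange(d);k,l,st,ce=cv2.connectedComponentsWithStats(o);i=1+np.argmax(st[1:,4]);print(ce[i])
E
```

```text
{'clock': 19.9, 'ee_pos': [0.5428, 0.0105, 0.2113], 'ee_rot': [0.6807, 0.192, 0.6805, -0.1916], 'wrist_force': [-0.4018, 1.0758, -0.3605], 'torque': [0.0128, 0.0009, 0.0109], 'finger_gap': 0.013, 'joint_pos': [-0.3452, 0.4062, 0.3098, 1.8709, -0.1565, 0.8876, 1.0615]}
[381.44756179 226.42017368]
[380.20550459 225.29663609]
```

Ball still steady. Continuing with the deceleration half.

carry_out(steps="1 0 0.13 -0.01 -0.21 0 0; 1 0 0.12 0 -0.2 0 0; 1 0 0.13 -0.01 -0.21 0 0; 1 0 0.12 0 -0.19 0 0; 1 0 0.12 0.01 -0.2 0 0; 1 0 0.11 0 -0.19 0 0; 1 0 0.12 0.01 -0.19 0 0; 1 0 0.11 0.01 -0.19 0 0")

```text
clock: 20.9
ee_pos: [0.5599, 0.0441, 0.2113]
ee_rot: [0.697, 0.116, 0.697, -0.116]
wrist_force: [0.5, 0.3, -0.8]
finger_gap: 0.013
```

carry_out(steps="1 0 0.11 0.02 -0.18 0 0; 1 0 0.1 0.02 -0.17 0 0; 1 0 0.11 0.01 -0.17 0 0; 1 0 0.09 0.02 -0.17 0 0; 1 0 0.1 0.03 -0.16 0 0; 1 0 0.09 0.02 -0.15 0 0; 1 0 0.09 0.02 -0.15 0 0; 1 0 0.08 0.03 -0.14 0 0")

```text
clock: 21.9
ee_pos: [0.5742, 0.0721, 0.2113]
ee_rot: [0.705, 0.053, 0.705, -0.053]
wrist_force: [0.5, -0.4, -1.2]
finger_gap: 0.0129
```

carry_out(steps="1 0 0.08 0.03 -0.14 0 0; 1 0 0.07 0.02 -0.13 0 0; 1 0 0.08 0.03 -0.13 0 0; 1 0 0.06 0.02 -0.12 0 0; 1 0 0.07 0.03 -0.11 0 0; 1 0 0.06 0.03 -0.1 0 0; 1 0 0.05 0.02 -0.1 0 0; 1 0 0.05 0.02 -0.1 0 0")

```text
clock: 22.9
ee_pos: [0.5841, 0.0919, 0.2113]
ee_rot: [0.707, 0.008, 0.707, -0.008]
wrist_force: [-0.6, -0.9, -1.4]
finger_gap: 0.0132
```

carry_out(steps="1 0 0.05 0.03 -0.08 0 0; 1 0 0.04 0.02 -0.08 0 0; 1 0 0.04 0.02 -0.08 0 0; 1 0 0.04 0.02 -0.07 0 0; 1 0 0.03 0.01 -0.06 0 0; 1 0 0.03 0.02 -0.05 0 0; 1 0 0.03 0.02 -0.05 0 0; 1 0 0.02 0.01 -0.04 0 0")

```text
clock: 23.9
ee_pos: [0.59, 0.1032, 0.2113]
ee_rot: [0.707, -0.017, 0.707, 0.017]
wrist_force: [-0.0, 0.3, -2.1]
finger_gap: 0.0133
```

carry_out(steps="1 0 0.02 0.01 -0.03 0 0; 1 0 0.02 0.01 -0.03 0 0; 1 0 0.01 0.01 -0.02 0 0; 1 0 0.01 0 -0.02 0 0; 1 0 0.01 0.01 -0.02 0 0; 1 0 0.01 0 -0.01 0 0; 1 0 0 0 -0.01 0 0; 1 0 0 0 0 0 0")

```text
clock: 24.9
ee_pos: [0.5914, 0.1064, 0.2113]
ee_rot: [0.707, -0.024, 0.707, 0.024]
wrist_force: [0.2, 0.1, -2.0]
finger_gap: 0.013
```

```bash
python3 look.py 7 wrist scene top; python3 tilt.py .5864,.1854 .151 wrist7 top7 scene7;  cat > fin.py <<'E'
import sys
from h import *
n=sys.argv[1]
T=load("top"+n);S=load("scene"+n);W=load("wrist"+n)
def oc(d,near):
    o=orange(d);k,l,st,ce=cv2.connectedComponentsWithStats(o)
    i=1+np.argmin([np.hypot(*(ce[j]-near))+(1e3 if st[j,4]<15 else 0) for j in range(1,k)]);
    ps=cv2.convexHull(np.argwhere(l==i)[:,::-1].astype(np.int32));c,r=cv2.minEnclosingCircle(ps);print(ce[i].round(1),np.round(c,1),round(r,1),st[i,4]);return c
g=[.5864,.1854,.166]
uv=[oc(d,proj(d,g)) for d in(T,S,W)];D=[T,S,W]
b=tri(D,uv);print("ball 3view",b.round(4),"TS",tri(D[:2],uv[:2]).round(4))
for d,u in zip(D,uv):print(" at z.166",ray(d,*u,.166).round(4), (np.array(proj(d,b))-u).round(1))
a=np.radians(94.4);ex=np.array([np.cos(a),np.sin(a),0]);ey=np.array([-ex[1],ex[0],0])
L=np.array([.5785,.295,.166]);e=b-L;print("in lens axes",e@ex,e@ey,e[2])
P=cloud(W);im=W["img"].astype(int)
m=(P[...,2]>.215)&(P[...,2]<.235)&(np.hypot(P[...,0]-.592,P[...,1]-.108)<.06)&(im.min(-1)>90);q=P[m];print("bar",m.sum(),cv2.minAreaRect((q[:,:2]*1000).astype(np.float32)))
hsv=cv2.cvtColor(W["img"],cv2.COLOR_RGB2HSV);m=cv2.inRange(hsv,(100,110,40),(130,255,255));m[:,:300]=0
w=(im.min(-1)>90)&(im.max(-1)-im.min(-1)<45)&(abs(P[...,2]-.16)<.02)&(np.hypot(P[...,0]-.5864,P[...,1]-.1854)<.09)
# rim top points -> circle and gap
r=w&(P[...,2]>.1705);q=P[r][:,:2];A=np.c_[2*q,np.ones(len(q))]
s=np.linalg.lstsq(A,(q**2).sum(1),rcond=None)[0];print("rim c",s[:2].round(4),np.sqrt(s[2]+s[:2]@s[:2]).round(4),len(q))
th=np.sort(np.degrees(np.arctan2(*(q-s[:2]).T[::-1]))%360);dg=np.diff(np.r_[th,th[0]+360]);
for i in np.argsort(dg)[::-1][:3]: print(" gap",th[i],dg[i],"mid",th[i]+dg[i]/2)
E
python3 fin.py 7
```

```text
{'clock': 25.05, 'ee_pos': [0.5914, 0.1063, 0.2113], 'ee_rot': [0.7067, -0.0241, 0.7067, 0.0241], 'wrist_force': [-0.4566, 0.6577, -0.8169], 'torque': [-0.099, -0.0204, -0.0251], 'finger_gap': 0.013, 'joint_pos': [-0.3607, 0.4916, 0.1465, 1.7124, -0.0851, 0.9437, 1.4577]}
wrist7 16118 tilt deg x,y [0.2  0.25] cone 9.03 z0 0.1484 res 0.0006
top7 0 tilt deg x,y [0. 0.] cone 0.0 z0 0.0 res nan
scene7 296 tilt deg x,y [ 0.46 -0.59] cone 9.04 z0 0.1516 res 0.0017
[162.7  69.8] [162.7  69.8] 4.8 72
[319.7 143.1] [319. 143.] 4.5 50
[381.3 225.2] [381.  224.5] 23.9 1611
ball 3view [0.6671 0.1453 0.2588] TS [0.731  0.0987 0.3323]
 at z.166 [0.8549 0.2075 0.166 ] [16.9 69.3]
 at z.166 [0.5839 0.1891 0.166 ] [18.7 -7.5]
 at z.166 [0.587  0.1845 0.166 ] [-38.8 259.1]
in lens axes -0.1560637362440317 -0.07688664760028908 0.09276677100131211
bar 3382 ((588.6243896484375, 106.68598937988281), (66.99845123291016, 15.492899894714355), 3.6826634407043457)
rim c [0.5852 0.1839] 0.0677 2555
 gap 275.0044025149445 82.43144679889792 mid 316.22012591439346
 gap 69.11962801072636 49.00033506933333 mid 93.61979554539303
 gap 5.136361024519296 27.014004658890514 mid 18.643363353964553
  ret = _var(a, axis=axis, dtype=dtype, out=out, ddof=ddof,
  arrmean = um.true_divide(arrmean, div, out=arrmean,
  ret = ret.dtype.type(ret / rcount)
```

View pics/wrist7.png

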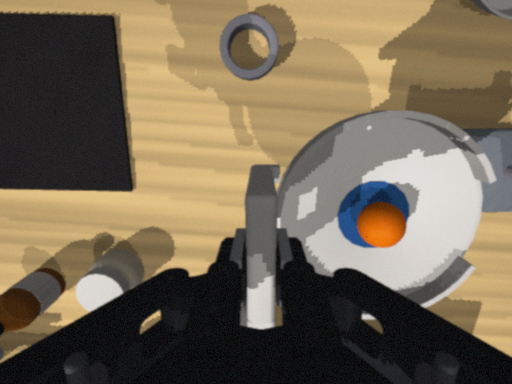

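View pics/scene7.png

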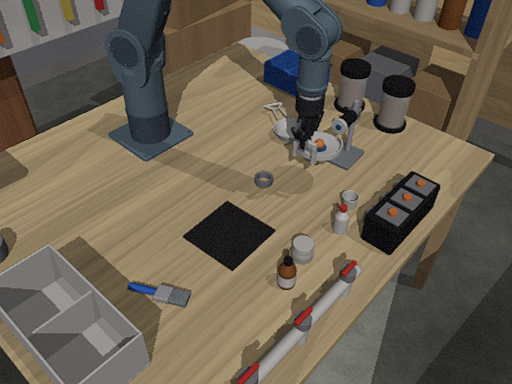

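View pics/top7.png

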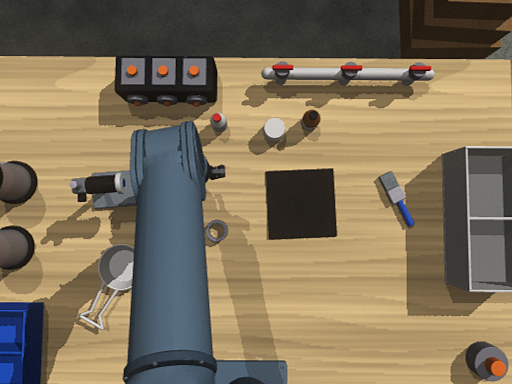

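Run:
```python
from h import *
for n in("top0","scene0"):
    d=load(n);P=cloud(d);im=d["img"].astype(int)
    m=(im.min(-1)>110)&(im.max(-1)-im.min(-1)<40)&(abs(P[...,0]-.578)<.04)&(abs(P[...,1]-.30)<.02)&(P[...,2]>.12)
    q=P[m];print(n,m.sum(),q.min(0).round(4),q.max(0).round(4))
    uv=np.argwhere(m)[:,::-1].astype(np.int32)
    if n=="scene0": print(cv2.fitEllipse(cv2.convexHull(uv)), proj(d,[.5785,.295,.166]))
# foot long edge directions from top image
T=load("top0");P=cloud(T);im=T["img"].astype(int)
m=(P[...,0]>.42)&(P[...,0]<.68)&(P[...,1]>.18)&(P[...,1]<.45)&(P[...,2]>.009)&(P[...,2]<.02)&(abs(im[...,0]-im[...,2])<40)
pts=np.argwhere(m)
cols=np.arange(100,135);lo=[];hi=[]
for c in cols:
    r=pts[pts[:,1]==c][:,0]
    if len(r)>3: hi.append(ray(T,c,r.max()+.5,.014)[:2]);lo.append(ray(T,c,r.min()-.5,.014)[:2])
for e in(lo,hi):
    e=np.array(e);k=np.polyfit(e[:,1],e[:,0],1);print("edge angle",np.degrees(np.arctan(k[0])))
S=load("scene7");cv2.imwrite("pics/crop7.png",cv2.resize(S["img"][90:180,280:380][...,::-1],None,fx=7,fy=6.6,interpolation=cv2.INTER_CUBIC))
```

```text
top0 85 [0.564  0.2947 0.1563] [0.6033 0.3143 0.1914]
scene0 113 [0.554  0.2936 0.1416] [0.603  0.3111 0.194 ]
((339.21429443359375, 125.47335052490234), (14.194716453552246, 15.503561973571777), 145.669921875) [337.97815286 127.23987308]
edge angle -4.689796297595419
edge angle -4.518721985652898
```

View pics/crop7.png

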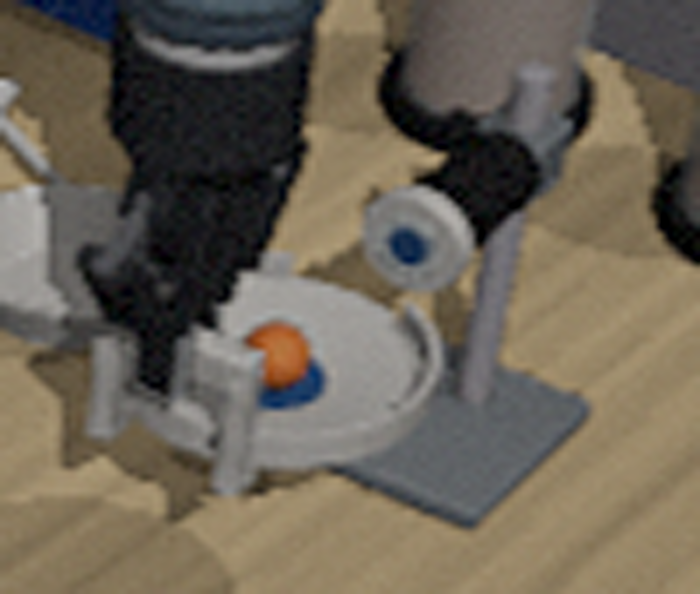

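The crop shows the dish held level in front of the lens, with the ball in the blue at about (280,355) partly behind a grip post, and the gap facing the lens. The remaining error is about 1 mm and 0.6°, so a gentle trim and then settle.

carry_out(steps="1 0 0.01 0 -0.01 0 0; 1 0 0.01 0 -0.02 0 0; 1 0 0.01 0 -0.02 0 0; 1 0 0 0 -0.01 0 0; 1 0 0 0 -0.01 0 0; 1 0 0 0 0 0 0; 1 0 0 0 0 0 0; 1 0 0 0 0 0 0")

```text
clock: 26.05
ee_pos: [0.5913, 0.1075, 0.2113]
ee_rot: [0.707, -0.028, 0.707, 0.028]
wrist_force: [0.2, -0.6, -0.8]
finger_gap: 0.013
```

carry_out(steps="1 0 0 0 0 0 0; 1 0 0 0 0 0 0; 1 0 0 0 0 0 0; 1 0 0 0 0 0 0; 1 0 0 0 0 0 0; 1 0 0 0 0 0 0; 1 0 0 0 0 0 0; 1 0 0 0 0 0 0")

```text
clock: 27.05
ee_pos: [0.5913, 0.1076, 0.2113]
ee_rot: [0.707, -0.028, 0.707, 0.028]
wrist_force: [-0.4, -0.2, -1.9]
finger_gap: 0.013
```

```bash
python3 look.py 8 wrist scene top; python3 tilt.py .5864,.1854 .151 wrist8 scene8
python3 - <<'E'
from h import *
W=load("wrist8");S=load("scene8");u=[]
for n in("wrist4","wrist7","wrist8"):
    d=load(n);o=orange(d);k,l,st,ce=cv2.connectedComponentsWithStats(o);i=1+np.argmax(st[1:,4]);print(ce[i].round(1))
b=ray(d,*ce[i],.166);e=b-np.array([.5785,.295,.166]);a=np.radians(94.5);print("ball",b.round(4),"lens axes",round(e@[np.cos(a),np.sin(a),0],4),round(e@[-np.sin(a),np.cos(a),0],4))
from rig import env
q=env.read_state()["ee_rot"];print("yaw",2*np.degrees(np.arctan2(q[0],q[1]))-90, abs(env.read_state()["joint_velocities"]).max())
E
```

```text
{'clock': 27.2, 'ee_pos': [0.5913, 0.1076, 0.2113], 'ee_rot': [0.7066, -0.0276, 0.7065, 0.0276], 'wrist_force': [0.2863, -0.1181, -1.6093], 'torque': [-0.1362, 0.0212, 0.0017], 'finger_gap': 0.0132, 'joint_pos': [-0.3608, 0.4917, 0.1439, 1.7119, -0.0837, 0.9438, 1.4643]}
wrist8 15821 tilt deg x,y [0.36 0.04] cone 9.05 z0 0.1484 res 0.0006
scene8 274 tilt deg x,y [ 0.28 -0.26] cone 10.51 z0 0.1504 res 0.0018
[381.4 226.4]
[381.3 225.2]
[381.2 225.2]
ball [0.5866 0.1859 0.166 ] lens axes -0.1094 0.0004
yaw 94.47225989799463 0.0016848622984727121
```

```bash
python3 -c "
from rig import env
print(env.job_done())"
```

```text
the job is handed in; nothing more can be done
None
```

I pinched the dish by its grip bar and lifted it 140 mm straight up. I then turned it about 96° anticlockwise and carried it in front of the lens. It was handed in still gripped and held steady, with the clock at about 27 s.

**Last checks:**
- **Ball position:** seen from the wrist camera, assuming lens height, the ball's centre was at x = -109.4 mm and y = +0.4 mm in the lens axes. Its height of about 166 mm comes from the arm's rise; the lens measured 166 mm.
- **Facing:** the tool's yaw was 94.5°, against 94.5° measured for the lens. Before the last 0.6° trim, the rim gap itself measured 93.6° with the tool at 93.9°, so the dish may be about 0.3° off.
- **Level:** the dish was within about 0.4° of level, and the arm was still.
- **Ball in the dish:** the ball stayed in the blue at every check. It sat about 4 mm off the dish's centre from the start, so I aimed by the ball.

**Checks that failed or disagreed:**
- **Top camera:** the arm blocked its final view, so my multi-view ball measurement failed.
- **Scene camera:** it saw the ball partly behind a grip post and, before the trim, placed it about 5 mm from the wrist camera's result. I trusted the wrist camera and the arm's own position.

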